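Put three mixed-up machine parts back in their own stock trays

TASK

The hexagon nut, the flanged hub and the bearing block have each been put back in the wrong red tray; the sample part fixed on the grey ledge of a tray shows what belongs in it. Change them round, parking a part on the black rubber mat on the way, until each loose part sits, the same way up as now, in the middle of the tray with the matching sample, and let go of everything. Leave the carton, the tape roll and the screwdriver where they are.

Things in the scene. Friction and masses are not known exactly. Their poses are not given: they have to be found in the camera images.
- nut_center (a point): Centre (half-way up) of the loose large plain steel hexagon nut: 55 mm across flats, 63.5 mm across corners, 34 mm high, lying flat, its black bore upward (closed: grip it outside). z is its axis, up; its x axis is square to one pair of flats (the other pairs at 60 degrees). About 0.4 kg. At the start it lies in tray_hub.
- hub_center (a point): Centre (half-way up) of the loose plain steel flanged hub: round flange 64 mm in diameter and 12 mm thick at the bottom, round hub 36 mm in diameter above it, 54 mm high in all. z is its axis, up. Grip the 36 mm hub above the flange, for instance at 9 to 15 mm above this point. About 0.45 kg. At the start it stands in tray_block.
- block_center (a point): Centre (half-way up) of the loose plain steel bearing block: foot 80 mm long (its x), 30 mm wide (its y), 12 mm high, with a round bearing housing of 52 mm diameter and 30 mm width (its bore along y) above it; 56 mm high in all. z up when it stands on its foot. Grip it across its 30 mm width, along its y. About 0.5 kg. At the start it stands in tray_nut, long side roughly along that tray's x.
- tray_nut: Fixed open red tray, home of the nut: inside 140 (its x) by 112 mm (its y), 4 mm walls reaching 25 mm above the bench, floor 3 mm. Grey ledge at its far (+x) end, 68 mm long, 8 mm high, with a fixed sample nut centred 108 mm along +x, top 42 mm above the bench. Origin: middle of the open tray (ledge not counted) at bench level, z up. At the start it holds the bearing block.
- tray_hub: Fixed open red tray, home of the flanged hub: inside 140 (its x) by 112 mm (its y), 4 mm walls reaching 25 mm above the bench, floor 3 mm. Grey ledge at its far (+x) end, 68 mm long, 8 mm high, with a fixed sample hub centred 108 mm along +x, top 62 mm above the bench. Origin: middle of the open tray (ledge not counted) at bench level, z up. At the start it holds the nut.
- tray_block: Fixed open red tray, home of the bearing block: inside 140 (its x) by 112 mm (its y), 4 mm walls reaching 25 mm above the bench, floor 3 mm. Grey ledge at its far (+x) end, 68 mm long, 8 mm high, with a fixed sample block centred 108 mm along +x, top 64 mm above the bench. Origin: middle of the open tray (ledge not counted) at bench level, z up. At the start it holds the flanged hub.
- mat: Black rubber mat, 120 by 120 mm and 3 mm thick, fixed on the bench: the free spot, empty at the start. Origin: centre of its underside, at bench level.
- carton: Bystander: closed brown cardboard carton, 90 x 120 x 70 mm high, loose. Origin: centre of its underside.
- tape: Bystander: roll of brown tape lying flat, 100 mm in diameter, 48 mm high, loose. Origin: centre of its underside.
- driver: Bystander: 200 mm screwdriver, 26 mm thick, with a yellow handle, lying on the bench, its x axis along its length, loose. Origin: underside, near its middle.
Things that resemble listed ones, but are neither listed nor needed, are in the scene too. What is shaped like the part that bears nut_center but green is not meant. There is more than one size of the mat; the job needs the smaller.

How it is judged:
By the outcome, as a careful person would: the job done as asked, in the order asked, and still so for the second after the job is handed in, with the robot touching nothing.
It also fails if it takes over 109 s, if anything falls off the work surface, if the arm or the gripper's body presses on something with over 40 N, if the wrist force passes 120 N, or if a joint passes its speed limit or range.

ROBOT

A 6-joint arm with a two-finger parallel gripper is mounted at the origin on the work surface. World frame = base frame: x ahead of the robot, y to its left, z up, the work surface at z = 0. Lengths are in mm, angles in rad, forces in N, time in s.
With the tool pointing down it reaches from about 300 to 775 mm from the base axis. Payload 14.6 kg.
Tool frame: the origin (TCP) lies on the centre line of the jaws, within the pads' length; the fingertips stand ahead of it and the grasp point (between the pads) is the TCP (manip.tip_reach is the z of the fingertips in the tool frame, in mm); z points along the fingers, y is the direction in which the jaws open and shut (so a half turn about z gives the same grasp; the last joint's range is limited). The gripper opens to 94 mm and grips with 3 to 60 N. Pads are 16 mm wide; open, the fingers measure 119 mm over their backs; the gripper's body (75 mm by 177 mm) begins 78 mm behind the grasp point.
Start: joints at [-1.409, 0.3, 1.521, -0, 1.321, -0.067], TCP at [124.739, -535.658, 224.446] pointing down, gripper open.
Joint ranges: [-3.03, 3.03], [-0.79, 2.21], [0.23, 2.52], [-1.04, 4.18], [0, 3.07], [-2.55, 2.55]. Speed limits (rad/s): [2.22, 2.22, 2.57, 3.14, 3.14, 3.14].

INTERFACE

Orientations are given as [roll, pitch, yaw] about the fixed x, y, z axes, in that order (R = Rz(yaw) Ry(pitch) Rx(roll)).
In Python, from cell import manip, camera, search_frame, masks_of, tip_of gives the robot as it stands.
- The arm moves only by the tool send_rows, never from a script. Its argument "plan" is a list of rows, each an object with "travel": the shift along the tool's x, y, z in mm, a list of three; "delta_rot": the turn, a rotation vector about the tool's x, y, z in degrees, a list of three; "fingers": the gripper's target within -1 to 1 (shut at 1, half-way at 0, fully open at -1). In form: [{"travel": [dx, dy, dz], "delta_rot": [wx, wy, wz], "fingers": fingers}, ...]. A call has 1 to 20 rows; each row shifts and turns the commanded pose from where the row before left it, along the tool's axes as they then stand; what a row does not reach is not made up. A row lasts 1/8 s, in which the tool goes at most 62.5 mm and 10.7 degrees, less where a joint would pass 70% of its speed; a pose out of reach is approached as far as the arm can. A call is refused whole if a number of a shift passes 62.5 or a number of a turn 10.7, either way. A call with a gripper value outside its range is refused whole. The fingers move at their own pace and stop on an object; "grip_force" is the grip in N (left out, the last holds). Time passes only in rows, so rows that do not move let the fingers close. It gives the time, the measured TCP pose, the force and the opening at its end, in the units of the state.
- manip.read_state(): the state, without advancing time (a new reading comes with each control period).
- camera(name): name is "scene" or "top" or "wrist"; returns a dict with "color" (400x640x3 uint8, red, green, blue), "z_map" (400x640 float32, mm along the optical axis (not along the pixel's ray), 0 where there is no reading), "fov_y" (degrees; the focal length in pixels is half the picture's height over the tangent of half this angle, whatever the lens; pixels are square), "cx", "cy" (the principal point, pixels), "k1" (the pictures are not rectified: a ray, as slopes to the right and down, at radius r is drawn at 1 + k1 r^2 times it, then the intrinsics apply), "world_from_camera" (4x4, takes a point from camera to world coordinates); the wrist camera has in their place "tool_from_camera" (4x4, takes a point from camera to tool coordinates, whose origin is the TCP and whose axes are the flange's). Camera axes: x right, y up, looking along -z (the intrinsics and any distortion apply to the point x, -y, -z); pixel columns grow to the right and rows downward; lengths in mm; the calibration is good to about 2 mm. A picture is of the moment at which its call begins: read the wrist's pose just before it.
- manip.sign_off(): hands the job in, once; it reports no verdict.
Trained networks look in the newest picture that a camera, given by its name, has taken for a name from the list of things; names that differ only in an ending like _2 or _b are one class to them, and where a whole thing is asked for, a point or a joint stands for the part that bears it (a point fixed in the world has none). Each returns a list of dicts, best first, with "confidence" (0 to 1); they miss things now and then, are a little off and sometimes report something else, mostly with a low value. They report only what shows in the picture. A call takes as long as a camera call. They do not tell look-alikes from the thing itself.
- search_frame(name, camera): "at" ([x, y, z] in mm, in the coordinates of the camera as it stood for that picture, good to about 4 mm: the middle of the surface that is visible of it).
- masks_of(name, camera): "region" (400x640 bool, what is visible of it).
- tip_of(name, camera): "at" ([x, y, z] in mm, in the coordinates of the camera as it stood for that picture, good to about 4 mm: a listed point, or the origin of a listed thing).
The state is a dict: "clock": time; "joints": joint angles; "qd": joint speeds; "effort": joint torques, N m; "eef_pos": TCP position; "eef_rot": TCP orientation; "wrist_force": force on the tool from outside, world axes, zero at the start; "moment": the same for the moment, N m; "finger_gap": finger opening in mm.
Only numpy, scipy, OpenCV 4.12 (cv2) and the standard library are available. Lean on these libraries where they do the work, as an engineer would, in place of code of your own. Each camera call takes 0.05 s, during which the arm holds its last target. There are 200 camera calls.

## Working session

There is one attempt and no reset: what is moved stays moved. The work goes in short steps, Python scripts to look and compute and a tool call to move; the robot and the scene stay as the last step left them, time stands still between calls to the robot, and variables do not carry over. Pictures are saved under pics/ and viewed, about 12 in all and at most 16, crops included, and the job is handed in when it is done.

Besides the shell and the picture viewer there is one more tool, called as a command line: name --argument value ..., lists and objects as JSON in quotes. send_rows: Moves the arm, as the interface text tells. Its arguments: {"type":"object","properties":{"plan":{"type":"array"},"grip_force":{"type":"number"}},"required":["plan"]}

```bash
ls; mkdir -p pics
cat > h.py <<'E'
import numpy as np, cv2
from cell import manip, camera, search_frame, masks_of, tip_of
from scipy.spatial.transform import Rotation as R
def f_of(c): return 200/np.tan(np.radians(c["fov_y"])/2)
def toolT():
    s=manip.read_state(); T=np.eye(4); T[:3,:3]=R.from_euler('xyz',s["eef_rot"]).as_matrix(); T[:3,3]=s["eef_pos"]; return T
def shot(name):
    T=toolT() if name=="wrist" else None
    c=camera(name)
    c["T"]=T@c["tool_from_camera"] if name=="wrist" else c["world_from_camera"]
    return c
def cloud(c):
    f=f_of(c); v,u=np.mgrid[0:400,0:640].astype(float)
    K=np.array([[f,0,c["cx"]],[0,f,c["cy"]],[0,0,1]])
    p=cv2.undistortPoints(np.stack([u.ravel(),v.ravel()],1)[:,None],K,np.array([c["k1"],0,0,0.])).reshape(400,640,2)
    z=c["z_map"]; P=np.stack([p[...,0]*z,-p[...,1]*z,-z],-1)
    return P@c["T"][:3,:3].T+c["T"][:3,3]
def proj(c,Pw):
    Pc=(np.atleast_2d(Pw)-c["T"][:3,3])@c["T"][:3,:3]
    f=f_of(c); s=np.stack([Pc[:,0]/-Pc[:,2],-Pc[:,1]/-Pc[:,2]],1); r2=(s**2).sum(1,keepdims=True)
    return s*(1+c["k1"]*r2)*f+[c["cx"],c["cy"]]
def w(c,at): return c["T"][:3,:3]@np.array(at)+c["T"][:3,3]
def save(c,fn): cv2.imwrite("pics/"+fn,c["color"][...,::-1])
NAMES="nut_center hub_center block_center tray_nut tray_hub tray_block mat carton tape driver".split()
E
python3 - <<'E'
from h import *
print(manip.read_state(), manip.tip_reach)
for n in("top","scene"):
    c=shot(n); save(c,n+"0.png"); print(n,c["T"].round(2).tolist(),c["k1"])
    for m in NAMES:
        for d in tip_of(m,n)[:4]:
            p=w(c,d["at"]); print(m,p.round(0),round(d["confidence"],2),proj(c,p).round(0))
E
```

```text
pics
{'clock': 0.0, 'joints': array([-1.40860959e+00,  3.00486183e-01,  1.52157168e+00,  8.22584386e-06,
        1.32068841e+00, -6.65978896e-02]), 'qd': array([ 0.00081834,  0.0019827 ,  0.00120988, -0.0025013 ,  0.00031427,
        0.00153985]), 'effort': array([-1.50225183e-03, -5.31809664e+01, -3.52739096e+01,  7.07448344e-02,
        2.45594530e-02, -6.55714962e-05]), 'eef_pos': array([ 124.69900297, -535.43669073,  223.88201811]), 'eef_rot': array([-3.14044212e+00, -8.47217221e-05,  2.28782541e-01]), 'wrist_force': array([-0.04829931, -0.1852289 , -0.77203012]), 'moment': array([ 0.00791025, -0.03953102, -0.0194838 ]), 'finger_gap': 94.11577168108138} 19.0
top [[0.01, 1.0, -0.08, 436.64], [-1.0, 0.01, -0.02, -15.59], [-0.02, 0.08, 1.0, 1241.13], [0.0, 0.0, 0.0, 1.0]] -0.10686852702227137
nut_center [421.  85.  18.] 0.72 [[284. 233.]]
nut_center [558.  88.  25.] 0.61 [[284. 187.]]
nut_center [712. 353.  -1.] 0.16 [[200. 138.]]
hub_center [ 530. -106.   31.] 0.71 [[349. 197.]]
block_center [ 412. -329.   27.] 0.82 [[424. 238.]]
tray_nut [ 417. -331.    1.] 0.61 [[423. 237.]]
tray
[... 422 characters left out ...]
.66], [0.48, 0.48, -0.74, -1156.89], [-0.02, 0.85, 0.53, 884.79], [0.0, 0.0, 0.0, 1.0]] 0.028471159490958436
nut_center [561.  92.  14.] 0.83 [[337. 198.]]
nut_center [416.  83.  20.] 0.59 [[297. 188.]]
hub_center [ 526. -100.   30.] 0.82 [[299. 221.]]
block_center [ 410. -327.   35.] 0.94 [[223. 250.]]
tray_nut [ 416. -336.    4.] 0.77 [[224. 261.]]
tray_hub [566.  96.   7.] 0.94 [[339. 200.]]
tray_block [ 520. -107.   -2.] 0.88 [[296. 230.]]
mat [260. 362.  -2.] 0.89 [[299. 152.]]
mat [476. 326.  -0.] 0.73 [[344. 167.]]
carton [709. 358.   4.] 0.78 [[406. 176.]]
tape [789.  20.   1.] 0.96 [[394. 231.]]
tape [ 528. -103.   29.] 0.2 [[299. 222.]]
driver [ 723. -363.    3.] 0.77 [[315. 303.]]
```

View pics/top0.png

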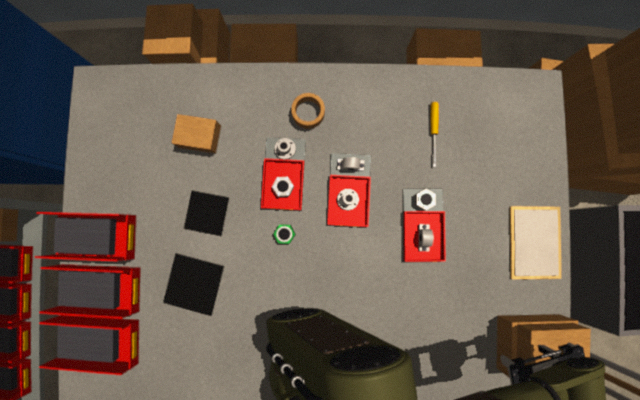

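View pics/scene0.png

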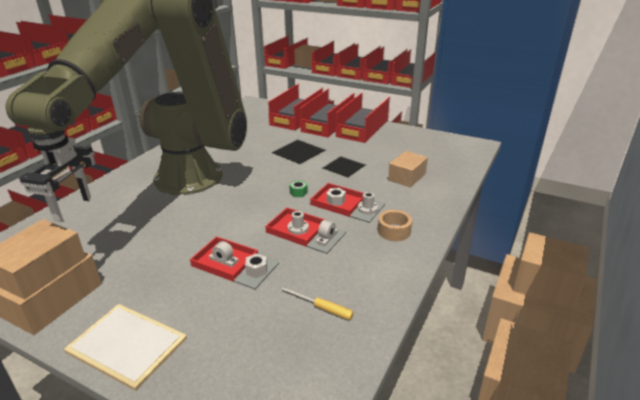

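Nut look-alikes in top view: steel loose nut in a tray (283,186), green nut (284,234), and the fixed sample nut on a ledge (427,199). I choose the steel one at (283,186). Mats: small at (207,213), large at (194,285); I choose the small one. Next I measure the sizes and poses and take one close crop.

```bash
cat >> h.py <<'E'
def rect(pts):
    (cx,cy),(a,b),th=cv2.minAreaRect(pts[:,:2].astype(np.float32))
    if a<b: a,b,th=b,a,th+90
    th=(th+90)%180-90
    return np.array([cx,cy]).round(1),round(a,1),round(b,1),round(th,1)
E
python3 - <<'E'
from h import *
c=shot("top"); P=cloud(c); hsv=cv2.cvtColor(c["color"],cv2.COLOR_RGB2HSV)
red=((hsv[...,0]<8)|(hsv[...,0]>172))&(hsv[...,1]>150)&(hsv[...,2]>60)
for n,q in dict(nut=(417,-331),hub=(568,93),block=(522,-107)).items():
    m=red&(np.hypot(P[...,0]-q[0],P[...,1]-q[1])<110)
    print("tray",n,rect(P[m]),P[m][:,2].max().round(1))
for q in((478,326),(264,360)):
    m=(hsv[...,2]<50)&(np.hypot(P[...,0]-q[0],P[...,1]-q[1])<125)&(abs(P[...,2])<12)
    print("mat",rect(P[m]),np.median(P[m][:,2]))
for n,q,z in(("nut",(562,90),28),("hub",(528,-103),45),("block",(412,-328),25)):
    m=(np.hypot(P[...,0]-q[0],P[...,1]-q[1])<55)&(P[...,2]>z)&(P[...,2]<75)&~red
    print(n,rect(P[m]),P[m].mean(0).round(1),P[m][:,2].max())
crop=c["color"][125:275,180:470]
cv2.imwrite("pics/crop0.png",cv2.resize(crop,None,fx=2.7,fy=2.7,interpolation=cv2.INTER_CUBIC)[...,::-1])
E
```

```text
tray nut (array([ 418.4, -334.1]), 149.7, 130.1, 0.7) 57.3
tray hub (array([568.8,  95.4]), 150.1, 125.3, -2.2) 35.3
tray block (array([ 521.2, -103.6]), 149.3, 121.8, -2.2) 31.1
mat (array([479.2, 325.7]), 116.7, 115.8, 80.3) 3.4503534989047466
mat (array([263.6, 359.4]), 152.5, 152.1, 77.3) 4.21043593496529
nut (array([562.1,  91.2]), 60.5, 54.5, 32.9) [560.9  90.6  38. ] 43.719023355830814
hub (array([ 526.4, -101.9]), 34.2, 31.9, 1.3) [ 526.7 -102.1   57.3] 64.70885310783387
block (array([ 416.2, -330.2]), 53.2, 32.2, -3.1) [ 415.8 -327.2   50.7] 62.54460647090764
```

View pics/crop0.png

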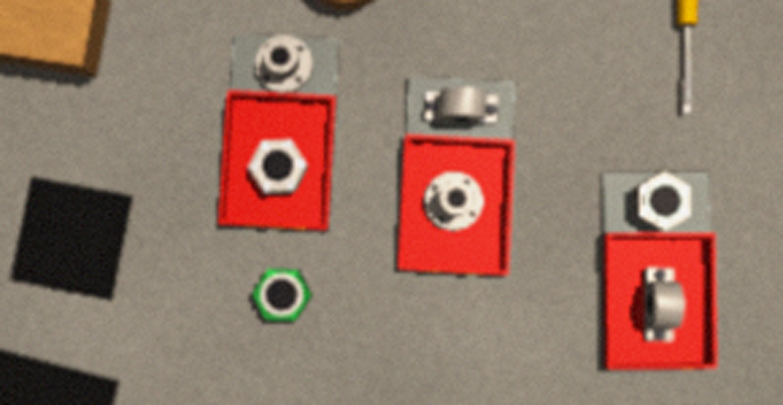

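The crop shows the steel nut (277,166) in the tray with the hub sample (281,60), the hub (455,200) below the block sample, and the block (662,305) below the nut sample. The green nut is at (281,295), outside the trays. Now moving to look from close by, starting above tray_nut.

```bash
cat >> h.py <<'E'
def go(x,y,z,yaw=None):
    "turn about tool z (deg) first, then travel in tool axes (pointing down)"
    s=manip.read_state(); p=s["eef_pos"]; y0=s["eef_rot"][2]
    if yaw is None: yaw=np.degrees(y0)
    a=np.radians(yaw); d=np.array([x,y,z])-p
    t=np.degrees(y0-a); t=(t+180)%360-180
    n=np.array([d[0]*np.cos(a)+d[1]*np.sin(a), d[0]*np.sin(a)-d[1]*np.cos(a), -d[2]])
    print("turn",t.round(1),"then",n.round(1),"rows",np.ceil(np.linalg.norm(n)/62.5),"| now",p.round(1),np.degrees(s["eef_rot"]).round(2),round(s["finger_gap"],1),"t",round(s["clock"],2))
E
python3 - <<'E'
from h import *
c=shot("wrist");print(c["tool_from_camera"].round(2),c["fov_y"])
go(350,-331,330,0)
E
```

```text
[[   0.      0.96    0.27   78.97]
 [   1.     -0.     -0.      0.89]
 [  -0.      0.27   -0.96 -160.1 ]
 [   0.      0.      0.      1.  ]] 62.28392230121552
turn 13.1 then [ 225.3 -204.6 -105.5] rows 6.0 | now [ 124.7 -535.6  224.5] [-180.      0.     13.11] 94.4 t 1.2
```

send_rows --plan '[{"travel": [0, 0, 0], "delta_rot": [0, 0, 6.5], "fingers": -1}, {"travel": [0, 0, 0], "delta_rot": [0, 0, 6.6], "fingers": -1}, {"travel": [44, -29, -1], "delta_rot": [0, 0, 0], "fingers": -1}, {"travel": [44, -29, -1], "delta_rot": [0, 0, 0], "fingers": -1}, {"travel": [44, -29, -1], "delta_rot": [0, 0, 0], "fingers": -1}, {"travel": [44, -29, -1], "delta_rot": [0, 0, 0], "fingers": -1}, {"travel": [44, -29, -1], "delta_rot": [0, 0, 0], "fingers": -1}, {"travel": [44, -29, -1], "delta_rot": [0, 0, 0], "fingers": -1}, {"travel": [44, -29, -1], "delta_rot": [0, 0, 0], "fingers": -1}, {"travel": [0, 0, 0], "delta_rot": [0, 0, 0], "fingers": -0.4}, {"travel": [0, 0, 0], "delta_rot": [0, 0, 0], "fingers": -0.4}]'

```text
clock: 2.58
eef_pos: [432.4, -332.8, 231.3]
eef_rot: [3.142, 0.0, 0.0]
wrist_force: [-0.2, 0.4, 0.8]
finger_gap: 77.3
```

```bash
cat >> h.py <<'E'
def look(tag,tray,part,zlo,zhi,tq,pq,rad=60):
    c=shot("wrist"); save(c,tag+".png"); np.savez("pics/"+tag+".npz",z_map=c["z_map"],color=c["color"],T=c["T"])
    P=cloud(c); hsv=cv2.cvtColor(c["color"],cv2.COLOR_RGB2HSV); ok=c["z_map"]>0
    red=((hsv[...,0]<8)|(hsv[...,0]>172))&(hsv[...,1]>130)&(hsv[...,2]>40)&ok
    if tray:
        near=np.hypot(P[...,0]-tq[0],P[...,1]-tq[1])<105
        m=red&near
        print(tag,"tray all",rect(P[m])); m2=m&(P[...,2]>19)&(P[...,2]<30); print("  rim",rect(P[m2]),m2.sum(),"floor z",np.median(P[m&(P[...,2]<12)][:,2]).round(1))
        for d in tip_of(tray,"wrist")[:2]: print("  tip",w(c,d["at"]).round(1),round(d["confidence"],2))
    if part:
        m=ok&~red&(np.hypot(P[...,0]-pq[0],P[...,1]-pq[1])<rad)&(P[...,2]>zlo)&(P[...,2]<zhi)
        print(" part",rect(P[m]),"top z",np.percentile(P[m][:,2],95).round(1),m.sum())
        for d in tip_of(part,"wrist")[:3]: print("  tip",w(c,d["at"]).round(1),round(d["confidence"],2))
    return c,P,red
E
python3 - <<'E'
from h import *
go(437,-331,230,0)
look("w_nut","tray_nut","block_center",7,70,(418,-334),(414,-330))
E
```

```text
turn 0.0 then [ 4.6 -1.8  1.3] rows 1.0 | now [ 432.4 -332.8  231.3] [1.8e+02 2.0e-02 2.0e-02] 77.3 t 2.58
w_nut tray all (array([ 410.9, -331.8]), 160.7, 129.4, 0.9)
  rim (array([ 416.9, -332.3]), 148.8, 120.6, 0.6) 1879 floor z 2.9
 part (array([ 412.9, -310.2]), 80.2, 75.1, -0.3) top z 58.8 1824
  tip [ 413.5 -332.5   26.6] 0.8
```

View pics/w_nut.png

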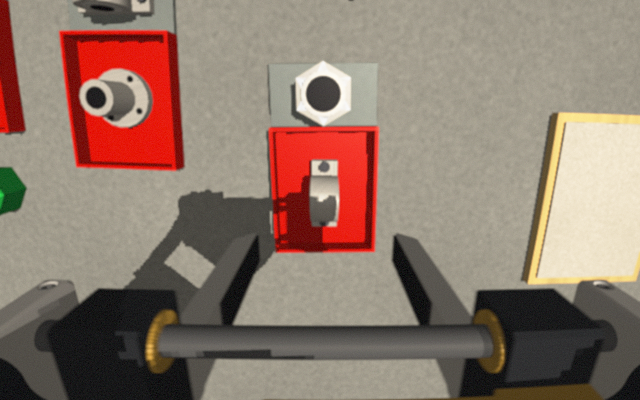

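The wrist picture shows the block in tray_nut (322,190) with the sample nut at (322,92), and the hub's tray upper left; fingers are clear below. The rim fit of 148.8×120.6 matches the given 148×120.

send_rows --plan '[{"travel": [22, -45, 0], "delta_rot": [0, 0, 0], "fingers": -0.4}, {"travel": [22, -46, 0], "delta_rot": [0, 0, 0], "fingers": -0.4}, {"travel": [22, -46, 0], "delta_rot": [0, 0, 0], "fingers": -0.4}, {"travel": [22, -46, 0], "delta_rot": [0, 0, 0], "fingers": -0.4}, {"travel": [20, -46, 0], "delta_rot": [0, 0, 0], "fingers": -0.4}, {"travel": [0, 0, 0], "delta_rot": [0, 0, 0], "fingers": -0.4}, {"travel": [0, 0, 0], "delta_rot": [0, 0, 0], "fingers": -0.4}]'

```text
clock: 3.6
eef_pos: [540.3, -104.6, 231.5]
eef_rot: [3.141, 0.0, -0.001]
wrist_force: [-0.4, 0.5, 0.1]
finger_gap: 65.6
```

```bash
cat > blk.py <<'E'
from h import *
def dark_free(c): return cv2.cvtColor(c["color"],cv2.COLOR_RGB2HSV)
E
python3 - <<'E'
from h import *
look("w_blk","tray_block","hub_center",45,70,(521,-104),(526,-102))
import numpy as np
d=np.load("pics/w_nut.npz")
c=camera("wrist"); c.update(z_map=d["z_map"],color=d["color"],T=d["T"]); P=cloud(c)
for lo,hi in((11,19),(20,70),(40,70),(11,70)):
    m=(abs(P[...,0]-414)<52)&(abs(P[...,1]+331)<28)&(P[...,2]>lo)&(P[...,2]<hi); print(lo,hi,rect(P[m]),P[m].mean(0).round(1),m.sum())
E
```

```text
w_blk tray all (array([ 513.5, -108.3]), 161.2, 124.9, -1.7)
  rim (array([ 519.3, -106.7]), 149.1, 120.5, -2.3) 1958 floor z 2.9
 part (array([ 524.3, -103.8]), 35.3, 34.9, 88.7) top z 58.4 924
  tip [ 521.4 -103.1   26.6] 0.63
11 19 (array([ 412.7, -332.7]), 80.2, 29.1, -0.6) [ 429.6 -332.7   15.4] 447
20 70 (array([ 415.9, -331.9]), 70.5, 31.7, -0.3) [ 418.4 -332.4   52.5] 1325
40 70 (array([ 412.9, -331.9]), 49.3, 31.6, 0.1) [ 417.1 -332.3   53.9] 1238
11 70 (array([ 412.7, -331.9]), 80.2, 31.7, -0.3) [ 421.2 -332.4   42.5] 1824
```

send_rows --plan '[{"travel": [12, -50, 0], "delta_rot": [0, 0, 0], "fingers": -0.4}, {"travel": [12, -50, 0], "delta_rot": [0, 0, 0], "fingers": -0.4}, {"travel": [12, -50, 0], "delta_rot": [0, 0, 0], "fingers": -0.4}, {"travel": [11, -50, 0], "delta_rot": [0, 0, 0], "fingers": -0.4}, {"travel": [0, 0, 0], "delta_rot": [0, 0, 0], "fingers": -0.4}, {"travel": [0, 0, 0], "delta_rot": [0, 0, 0], "fingers": -0.4}]'

```text
clock: 4.55
eef_pos: [587.6, 95.4, 231.4]
eef_rot: [3.141, 0.0, -0.0]
wrist_force: [0.6, -0.1, 0.0]
finger_gap: 66.0
```

Run:
```python
from h import *
c,P,red=look("w_hub","tray_hub","nut_center",30,45,(568,95),(562,91))
m=~red&(np.hypot(P[...,0]-562,P[...,1]-91)<40)&(P[...,2]>32)&(P[...,2]<42)
q=P[m][:,:2]
# hexagon: width between parallel flats along direction a minimal at flats
best=[]
for a in range(0,60):
    ws=[];cs=[]
    for k in range(3):
        t=np.radians(a+60*k);s=q@[np.cos(t),np.sin(t)];lo,hi=np.percentile(s,[.5,99.5]);ws.append(hi-lo);cs.append((hi+lo)/2)
    A=np.array([[np.cos(np.radians(a+60*k)),np.sin(np.radians(a+60*k))] for k in range(3)])
    best.append((sum(ws),a,np.round(ws,1).tolist(),np.linalg.lstsq(A,np.array(cs),rcond=None)[0].round(1).tolist()))
for b in sorted(best)[:5]: print(b)
print(rect(q),m.sum())
```

```text
w_hub tray all (array([559.9,  86.6]), 161.2, 139.5, -2.3)
  rim (array([566.3,  91.4]), 149.0, 119.9, -2.3) 1862 floor z 2.9
 part (array([558.5,  89.8]), 62.2, 55.4, -87.3) top z 38.7 2051
  tip [560.3  89.3  18.3] 0.67
  tip [419.4  85.7  15.6] 0.56
(np.float64(163.31932759045404), 3, [54.4, 54.4, 54.5], [558.6, 89.6])
(np.float64(163.52917182241845), 4, [54.4, 54.6, 54.6], [558.7, 89.6])
(np.float64(163.64949429031353), 5, [54.5, 54.5, 54.6], [558.7, 89.6])
(np.float64(163.72963600319173), 2, [54.6, 54.5, 54.6], [558.6, 89.6])
(np.float64(163.88076673294412), 6, [54.7, 54.5, 54.7], [558.7, 89.7])
(array([558.5,  89.7]), 61.9, 55.4, -87.3) 2036
```

View pics/w_hub.png

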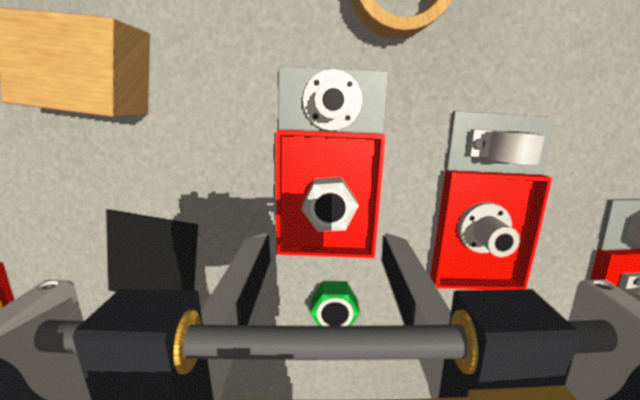

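The picture shows the loose nut (330,206) in the tray with the hub sample (332,98), the green nut outside at (334,303), and a mat at left (152,250). Fitted flats of 54.4 mm agree with 55 mm. Now I grip the nut at tool yaw 33.7°.

send_rows --plan '[{"travel": [0, 0, 0], "delta_rot": [0, 0, -8.4], "fingers": -0.4}, {"travel": [0, 0, 0], "delta_rot": [0, 0, -8.4], "fingers": -0.4}, {"travel": [0, 0, 0], "delta_rot": [0, 0, -8.4], "fingers": -0.4}, {"travel": [0, 0, 0], "delta_rot": [0, 0, -8.5], "fingers": -0.4}, {"travel": [-27.3, -11.3, 0], "delta_rot": [0, 0, 0], "fingers": -0.4}, {"travel": [0, 0, 50], "delta_rot": [0, 0, 0], "fingers": -0.4}, {"travel": [0, 0, 50], "delta_rot": [0, 0, 0], "fingers": -0.4}, {"travel": [0, 0, 40], "delta_rot": [0, 0, 0], "fingers": -0.4}, {"travel": [0, 0, 20], "delta_rot": [0, 0, 0], "fingers": -0.4}, {"travel": [0, 0, 0], "delta_rot": [0, 0, 0], "fingers": -0.4}, {"travel": [0, 0, 0], "delta_rot": [0, 0, 0], "fingers": -0.4}]'

```text
clock: 6.08
eef_pos: [559.2, 90.2, 72.6]
eef_rot: [3.141, -0.001, 0.588]
wrist_force: [0.6, -0.9, -0.2]
finger_gap: 65.7
```

Run:
```python
from h import *
go(558.6,89.6,26,33.7)
```

```text
turn -0.0 then [-0.9  0.2 46.6] rows 1.0 | now [559.2  90.2  72.6] [ 1.7996e+02 -8.0000e-02  3.3670e+01] 65.7 t 6.08
```

send_rows --grip_force 30 --plan '[{"travel": [-0.9, 0.2, 20], "delta_rot": [0, 0, 0], "fingers": -0.4}, {"travel": [0, 0, 14], "delta_rot": [0, 0, 0], "fingers": -0.4}, {"travel": [0, 0, 12.5], "delta_rot": [0, 0, 0], "fingers": -0.4}, {"travel": [0, 0, 0], "delta_rot": [0, 0, 0], "fingers": -0.4}, {"travel": [0, 0, 0], "delta_rot": [0, 0, 0], "fingers": 0.6}, {"travel": [0, 0, 0], "delta_rot": [0, 0, 0], "fingers": 0.6}, {"travel": [0, 0, 0], "delta_rot": [0, 0, 0], "fingers": 0.6}, {"travel": [0, 0, 0], "delta_rot": [0, 0, 0], "fingers": 0.6}, {"travel": [0, 0, 0], "delta_rot": [0, 0, 0], "fingers": 0.6}]'

```text
clock: 7.2
eef_pos: [558.4, 90.1, 25.5]
eef_rot: [3.141, -0.001, 0.588]
wrist_force: [-0.5, 0.5, 5.5]
finger_gap: 54.9
```

send_rows --plan '[{"travel": [0, 0, -20], "delta_rot": [0, 0, 0], "fingers": 0.6}, {"travel": [0, 0, -40], "delta_rot": [0, 0, 0], "fingers": 0.6}, {"travel": [0, 0, -40], "delta_rot": [0, 0, 0], "fingers": 0.6}, {"travel": [12.4, -47.8, 0], "delta_rot": [0, 0, 0], "fingers": 0.6}, {"travel": [12.4, -47.8, 0], "delta_rot": [0, 0, 0], "fingers": 0.6}, {"travel": [12.4, -47.8, 0], "delta_rot": [0, 0, 0], "fingers": 0.6}, {"travel": [12.4, -47.8, 0], "delta_rot": [0, 0, 0], "fingers": 0.6}, {"travel": [12.4, -47.8, 0], "delta_rot": [0, 0, 0], "fingers": 0.6}, {"travel": [0, 0, 40], "delta_rot": [0, 0, 0], "fingers": 0.6}, {"travel": [0, 0, 30], "delta_rot": [0, 0, 0], "fingers": 0.6}, {"travel": [0, 0, 0], "delta_rot": [0, 0, 0], "fingers": 0.6}, {"travel": [0, 0, 0], "delta_rot": [0, 0, 0], "fingers": 0.6}]'

```text
clock: 8.7
eef_pos: [477.4, 323.3, 56.0]
eef_rot: [3.142, -0.001, 0.588]
wrist_force: [0.0, -0.3, -4.3]
finger_gap: 54.8
```

Run:
```python
from h import *
go(477.5,323,26,33.7)
c=shot("top"); P=cloud(c); hsv=cv2.cvtColor(c["color"],cv2.COLOR_RGB2HSV)
c=shot("wrist"); save(c,"w_mat.png")
```

```text
turn -0.0 then [-0.1  0.3 30. ] rows 1.0 | now [477.4 323.3  56. ] [ 1.80e+02 -5.00e-02  3.37e+01] 54.8 t 8.7
```

View pics/w_mat.png

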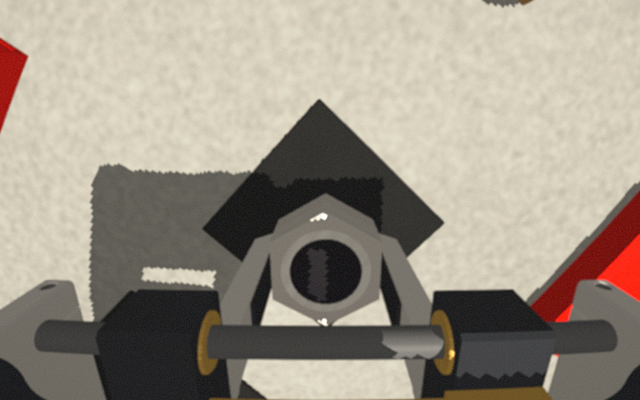

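The nut is in the jaws at (325,270) and the mat's visible corners are at (318,100), (203,228), (443,220). I check the mat centre by projection before lowering.

Run:
```python
from h import *
c=shot("wrist"); P=cloud(c)
for u,v in((318,106),(213,228),(434,221)): print(P[v,u].round(1))
print(proj(c,[[477.4,323.3,3],[477.4,323.3,40]]).round(0))
```

```text
[541.4 370.9   3.1]
[433.7 386.8   3.5]
[522.3 262.9   3.2]
[[325. 226.]
 [324. 248.]]
```

Mat centre is (478,325), under the nut. Lowering and releasing, then going up.

send_rows --plan '[{"travel": [0, 0, 20], "delta_rot": [0, 0, 0], "fingers": 0.6}, {"travel": [0, 0, 7], "delta_rot": [0, 0, 0], "fingers": 0.6}, {"travel": [0, 0, 3], "delta_rot": [0, 0, 0], "fingers": 0.6}, {"travel": [0, 0, 0], "delta_rot": [0, 0, 0], "fingers": 0.6}, {"travel": [0, 0, 0], "delta_rot": [0, 0, 0], "fingers": -0.4}, {"travel": [0, 0, 0], "delta_rot": [0, 0, 0], "fingers": -0.4}, {"travel": [0, 0, 0], "delta_rot": [0, 0, 0], "fingers": -0.4}, {"travel": [0, 0, -20], "delta_rot": [0, 0, 0], "fingers": -0.4}, {"travel": [0, 0, -50], "delta_rot": [0, 0, 0], "fingers": -0.4}, {"travel": [0, 0, -60], "delta_rot": [0, 0, 0], "fingers": -0.4}, {"travel": [0, 0, 0], "delta_rot": [0, 0, 0], "fingers": -0.4}, {"travel": [0, 0, 0], "delta_rot": [0, 0, 0], "fingers": -0.4}]'

```text
clock: 10.35
eef_pos: [476.8, 323.1, 154.5]
eef_rot: [-3.142, 0.0, 0.588]
wrist_force: [-0.0, -0.5, -0.7]
finger_gap: 66.2
```

```bash
cat >> h.py <<'E'
def hexfit(P,mask):
    q=P[mask][:,:2]; best=[]
    for a in np.arange(0,60,.5):
        A=np.array([[np.cos(np.radians(a+60*k)),np.sin(np.radians(a+60*k))] for k in range(3)])
        lo,hi=np.percentile(q@A.T,[.5,99.5],axis=0)
        best.append(((hi-lo).sum(),a,(hi-lo).round(1),np.linalg.lstsq(A,(hi+lo)/2,rcond=None)[0].round(1)))
    return min(best,key=lambda b:b[0])
E
python3 - <<'E'
from h import *
c=shot("wrist"); P=cloud(c)
m=(np.hypot(P[...,0]-478,P[...,1]-323)<45)&(P[...,2]>32)&(P[...,2]<42); print(hexfit(P,m),m.sum())
go(524.3,-103.8,156,0)
E
```

```text
(np.float64(163.44887656406655), np.float64(4.0), array([54.5, 54.6, 54.3]), array([477.7, 322.9])) 3378
turn 33.7 then [ 47.8 426.8  -2.2] rows 7.0 | now [476.5 323.  153.8] [-1.7999e+02  1.0000e-01  3.3710e+01] 65.6 t 10.4
```

send_rows --plan '[{"travel": [0, 0, 0], "delta_rot": [0, 0, 8.4], "fingers": -0.4}, {"travel": [0, 0, 0], "delta_rot": [0, 0, 8.4], "fingers": -0.4}, {"travel": [0, 0, 0], "delta_rot": [0, 0, 8.4], "fingers": -0.4}, {"travel": [0, 0, 0], "delta_rot": [0, 0, 8.5], "fingers": -0.4}, {"travel": [6, 53.4, 0], "delta_rot": [0, 0, 0], "fingers": -0.4}, {"travel": [6, 53.4, 0], "delta_rot": [0, 0, 0], "fingers": -0.4}, {"travel": [6, 53.4, 0], "delta_rot": [0, 0, 0], "fingers": -0.4}, {"travel": [6, 53.4, 0], "delta_rot": [0, 0, 0], "fingers": -0.4}, {"travel": [6, 53.4, 0], "delta_rot": [0, 0, 0], "fingers": -0.4}, {"travel": [6, 53.4, 0], "delta_rot": [0, 0, 0], "fingers": -0.4}, {"travel": [6, 53.4, 0], "delta_rot": [0, 0, 0], "fingers": -0.4}, {"travel": [6, 53, 0], "delta_rot": [0, 0, 0], "fingers": -0.4}, {"travel": [0, 0, 40], "delta_rot": [0, 0, 0], "fingers": -0.4}, {"travel": [0, 0, 20], "delta_rot": [0, 0, 0], "fingers": -0.4}, {"travel": [0, 0, 0], "delta_rot": [0, 0, 0], "fingers": -0.4}, {"travel": [0, 0, 0], "delta_rot": [0, 0, 0], "fingers": -0.4}]'

```text
clock: 12.4
eef_pos: [525.2, -103.5, 95.3]
eef_rot: [-3.142, -0.0, 0.0]
wrist_force: [0.3, 0.4, 0.0]
finger_gap: 66.2
```

Run:
```python
from h import *
go(524.3,-103.8,42,0)
c=shot("wrist"); P=cloud(c)
m=(np.hypot(P[...,0]-524,P[...,1]+104)<30)&(P[...,2]>50)&(P[...,2]<62); print(rect(P[m]),m.sum())
```

```text
turn 0.0 then [-0.9  0.3 53.3] rows 1.0 | now [ 525.2 -103.5   95.3] [-1.8e+02 -0.0e+00  2.0e-02] 66.2 t 12.4
(array([ 524.1, -103.8]), 35.5, 35.3, -58.7) 2335
```

send_rows --grip_force 40 --plan '[{"travel": [-1, 0.3, 25], "delta_rot": [0, 0, 0], "fingers": -0.4}, {"travel": [0, 0, 18], "delta_rot": [0, 0, 0], "fingers": -0.4}, {"travel": [0, 0, 10], "delta_rot": [0, 0, 0], "fingers": -0.4}, {"travel": [0, 0, 0], "delta_rot": [0, 0, 0], "fingers": -0.4}, {"travel": [0, 0, 0], "delta_rot": [0, 0, 0], "fingers": 0.9}, {"travel": [0, 0, 0], "delta_rot": [0, 0, 0], "fingers": 0.9}, {"travel": [0, 0, 0], "delta_rot": [0, 0, 0], "fingers": 0.9}, {"travel": [0, 0, 0], "delta_rot": [0, 0, 0], "fingers": 0.9}, {"travel": [0, 0, 0], "delta_rot": [0, 0, 0], "fingers": 0.9}, {"travel": [0, 0, 0], "delta_rot": [0, 0, 0], "fingers": 0.9}, {"travel": [0, 0, 0], "delta_rot": [0, 0, 0], "fingers": 0.9}]'

```text
clock: 13.82
eef_pos: [524.2, -103.8, 42.3]
eef_rot: [-3.142, -0.0, 0.0]
wrist_force: [-1.0, 2.7, 4.8]
finger_gap: 35.5
```

Run:
```python
from h import *
go(566.3,91.4,42,0)
```

```text
turn 0.0 then [  42.1 -195.2    0.3] rows 4.0 | now [ 524.2 -103.8   42.3] [-1.8e+02 -2.0e-02  1.0e-02] 35.5 t 13.82
```

send_rows --plan '[{"travel": [0, 0, -20], "delta_rot": [0, 0, 0], "fingers": 0.9}, {"travel": [0, 0, -40], "delta_rot": [0, 0, 0], "fingers": 0.9}, {"travel": [0, 0, -30], "delta_rot": [0, 0, 0], "fingers": 0.9}, {"travel": [10.5, -48.8, 0], "delta_rot": [0, 0, 0], "fingers": 0.9}, {"travel": [10.5, -48.8, 0], "delta_rot": [0, 0, 0], "fingers": 0.9}, {"travel": [10.5, -48.8, 0], "delta_rot": [0, 0, 0], "fingers": 0.9}, {"travel": [10.6, -48.8, 0], "delta_rot": [0, 0, 0], "fingers": 0.9}, {"travel": [0, 0, 0], "delta_rot": [0, 0, 0], "fingers": 0.9}, {"travel": [0, 0, 40], "delta_rot": [0, 0, 0], "fingers": 0.9}, {"travel": [0, 0, 20], "delta_rot": [0, 0, 0], "fingers": 0.9}, {"travel": [0, 0, 0], "delta_rot": [0, 0, 0], "fingers": 0.9}, {"travel": [0, 0, 0], "delta_rot": [0, 0, 0], "fingers": 0.9}]'

```text
clock: 15.32
eef_pos: [566.4, 91.0, 72.7]
eef_rot: [3.142, -0.001, -0.0]
wrist_force: [-0.1, 1.0, -5.2]
finger_gap: 35.2
```

Run:
```python
from h import *
go(566.3,91.4,42.3,0)
c=shot("wrist"); P=cloud(c)
m=(np.hypot(P[...,0]-566,P[...,1]-91)<19)&(P[...,2]>78)&(P[...,2]<100); print(rect(P[m]),np.percentile(P[m][:,2],[5,50,95]),m.sum())
```

```text
turn -0.0 then [-0.1 -0.4 30.4] rows 1.0 | now [566.4  91.   72.7] [ 1.8e+02 -4.0e-02 -1.0e-02] 35.2 t 15.32
(array([565.8,  90.1]), 36.7, 36.1, 2.5) [82.30770582 87.41477792 88.76638908] 4278
```

send_rows --plan '[{"travel": [0, 0, 20], "delta_rot": [0, 0, 0], "fingers": 0.9}, {"travel": [0, 0, 7], "delta_rot": [0, 0, 0], "fingers": 0.9}, {"travel": [0, 0, 3.2], "delta_rot": [0, 0, 0], "fingers": 0.9}, {"travel": [0, 0, 0], "delta_rot": [0, 0, 0], "fingers": 0.9}, {"travel": [0, 0, 0], "delta_rot": [0, 0, 0], "fingers": -0.4}, {"travel": [0, 0, 0], "delta_rot": [0, 0, 0], "fingers": -0.4}, {"travel": [0, 0, 0], "delta_rot": [0, 0, 0], "fingers": -0.4}, {"travel": [0, 0, 0], "delta_rot": [0, 0, 0], "fingers": -0.4}, {"travel": [0, 0, -25], "delta_rot": [0, 0, 0], "fingers": -0.4}, {"travel": [0, 0, -50], "delta_rot": [0, 0, 0], "fingers": -0.4}, {"travel": [0, 0, -50], "delta_rot": [0, 0, 0], "fingers": -0.4}, {"travel": [0, 0, 0], "delta_rot": [0, 0, 0], "fingers": -0.4}, {"travel": [0, 0, 0], "delta_rot": [0, 0, 0], "fingers": -0.4}]'

```text
clock: 17.0
eef_pos: [565.8, 91.3, 166.1]
eef_rot: [3.142, 0.001, 0.0]
wrist_force: [0.1, 0.3, 0.4]
finger_gap: 66.2
```

Run:
```python
from h import *
look("w_hub2","tray_hub","hub_center",45,70,(566,91),(566,91),30)
go(412.8,-332.2,156,-0.3)
```

```text
w_hub2 tray all (array([559.8,  91.9]), 161.4, 130.7, -2.0)
  rim (array([566. ,  91.6]), 148.2, 120.7, -2.2) 2598 floor z 2.9
 part (array([566.4,  90.1]), 35.2, 35.0, 0.3) top z 58.3 1406
  tip [566.3  91.5  27.6] 0.75
turn 0.3 then [-150.6  424.3    9.4] rows 8.0 | now [565.6  91.3 165.4] [1.7999e+02 1.3000e-01 1.0000e-02] 65.9 t 17.15
```

Hub sits within about 1.5 mm of the tray middle. On to the block.

send_rows --plan '[{"travel": [-18.8, 53, 0], "delta_rot": [0, 0, 0.3], "fingers": -0.4}, {"travel": [-18.8, 53, 0], "delta_rot": [0, 0, 0], "fingers": -0.4}, {"travel": [-18.8, 53, 0], "delta_rot": [0, 0, 0], "fingers": -0.4}, {"travel": [-18.8, 53, 0], "delta_rot": [0, 0, 0], "fingers": -0.4}, {"travel": [-18.8, 53, 0], "delta_rot": [0, 0, 0], "fingers": -0.4}, {"travel": [-18.8, 53, 0], "delta_rot": [0, 0, 0], "fingers": -0.4}, {"travel": [-18.8, 53, 0], "delta_rot": [0, 0, 0], "fingers": -0.4}, {"travel": [-18.8, 53, 0], "delta_rot": [0, 0, 0], "fingers": -0.4}, {"travel": [0, 0, 40], "delta_rot": [0, 0, 0], "fingers": -0.4}, {"travel": [0, 0, 30], "delta_rot": [0, 0, 0], "fingers": -0.4}, {"travel": [0, 0, 0], "delta_rot": [0, 0, 0], "fingers": -0.4}, {"travel": [0, 0, 0], "delta_rot": [0, 0, 0], "fingers": -0.4}]'

```text
clock: 18.65
eef_pos: [414.2, -332.2, 97.6]
eef_rot: [3.141, -0.001, -0.005]
wrist_force: [0.2, 0.7, -0.2]
finger_gap: 65.6
```

Run:
```python
from h import *
go(412.8,-332.2,32,-0.3)
c=shot("wrist"); P=cloud(c)
for lo,hi in((11,62),(40,62)):
    m=(abs(P[...,0]-414)<52)&(abs(P[...,1]+332)<24)&(P[...,2]>lo)&(P[...,2]<hi); print(rect(P[m]),m.sum())
```

```text
turn 0.0 then [-1.4  0.  65.6] rows 2.0 | now [ 414.2 -332.2   97.6] [ 1.7997e+02 -3.0000e-02 -2.8000e-01] 65.6 t 18.65
(array([ 413. , -332.7]), 80.0, 31.2, -0.5) 4331
(array([ 413.6, -332.6]), 48.4, 31.2, 0.1) 3061
```

send_rows --grip_force 40 --plan '[{"travel": [-1.4, 0.4, 30], "delta_rot": [0, 0, 0], "fingers": -0.4}, {"travel": [0, 0, 25], "delta_rot": [0, 0, 0], "fingers": -0.4}, {"travel": [0, 0, 10.6], "delta_rot": [0, 0, 0], "fingers": -0.4}, {"travel": [0, 0, 0], "delta_rot": [0, 0, 0], "fingers": -0.4}, {"travel": [0, 0, 0], "delta_rot": [0, 0, 0], "fingers": 0.9}, {"travel": [0, 0, 0], "delta_rot": [0, 0, 0], "fingers": 0.9}, {"travel": [0, 0, 0], "delta_rot": [0, 0, 0], "fingers": 0.9}, {"travel": [0, 0, 0], "delta_rot": [0, 0, 0], "fingers": 0.9}, {"travel": [0, 0, 0], "delta_rot": [0, 0, 0], "fingers": 0.9}, {"travel": [0, 0, 0], "delta_rot": [0, 0, 0], "fingers": 0.9}, {"travel": [0, 0, 0], "delta_rot": [0, 0, 0], "fingers": 0.9}]'

```text
clock: 20.08
eef_pos: [412.5, -332.3, 31.4]
eef_rot: [-3.141, -0.0, -0.005]
wrist_force: [-0.5, 4.3, 5.2]
finger_gap: 29.8
```

Run:
```python
from h import *
go(519.3,-106.7,32,-2.3)
```

```text
turn 2.0 then [  97.7 -229.7   -0.6] rows 4.0 | now [ 412.5 -332.3   31.4] [-179.99   -0.     -0.29] 29.8 t 20.07
```

send_rows --plan '[{"travel": [0, 0, -20], "delta_rot": [0, 0, 0], "fingers": 0.9}, {"travel": [0, 0, -40], "delta_rot": [0, 0, 0], "fingers": 0.9}, {"travel": [0, 0, -30], "delta_rot": [0, 0, 2], "fingers": 0.9}, {"travel": [19.5, -45.9, 0], "delta_rot": [0, 0, 0], "fingers": 0.9}, {"travel": [19.5, -45.9, 0], "delta_rot": [0, 0, 0], "fingers": 0.9}, {"travel": [19.5, -45.9, 0], "delta_rot": [0, 0, 0], "fingers": 0.9}, {"travel": [19.5, -46, 0], "delta_rot": [0, 0, 0], "fingers": 0.9}, {"travel": [19.5, -46, 0], "delta_rot": [0, 0, 0], "fingers": 0.9}, {"travel": [0, 0, 0], "delta_rot": [0, 0, 0], "fingers": 0.9}, {"travel": [0, 0, 40], "delta_rot": [0, 0, 0], "fingers": 0.9}, {"travel": [0, 0, 20], "delta_rot": [0, 0, 0], "fingers": 0.9}, {"travel": [0, 0, 0], "delta_rot": [0, 0, 0], "fingers": 0.9}, {"travel": [0, 0, 0], "delta_rot": [0, 0, 0], "fingers": 0.9}]'

```text
clock: 21.7
eef_pos: [519.3, -107.3, 61.9]
eef_rot: [3.141, -0.001, -0.04]
wrist_force: [0.1, -0.6, -3.8]
finger_gap: 29.8
```

Run:
```python
from h import *
go(519.3,-106.7,31.4,-2.3)
c=shot("wrist"); P=cloud(c); save(c,"w_blkheld.png")
m=(abs(P[...,0]-519)<52)&(abs(P[...,1]+106.7)<17)&(P[...,2]>36)&(P[...,2]<92); print(rect(P[m]),P[m][:,2].max(),m.sum())
```

```text
turn -0.0 then [-0.  -0.6 30.5] rows 1.0 | now [ 519.3 -107.3   61.9] [ 1.7998e+02 -5.0000e-02 -2.3200e+00] 29.8 t 21.7
(array([ 529.4, -106.8]), 61.1, 34.1, -1.8) 91.99479338764715 8514
```

View pics/w_blkheld.png

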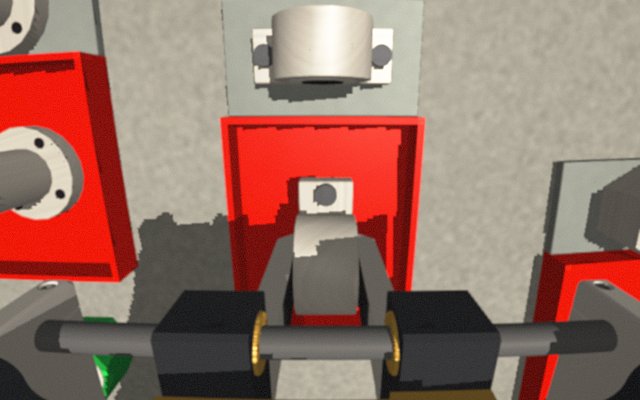

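The block is held upright and level above the empty tray_block (325,240), with the sample block at (322,50). Lowering and releasing.

send_rows --plan '[{"travel": [0, -0.4, 20], "delta_rot": [0, 0, 0], "fingers": 0.9}, {"travel": [0, 0, 7], "delta_rot": [0, 0, 0], "fingers": 0.9}, {"travel": [0, 0, 3.3], "delta_rot": [0, 0, 0], "fingers": 0.9}, {"travel": [0, 0, 0], "delta_rot": [0, 0, 0], "fingers": 0.9}, {"travel": [0, 0, 0], "delta_rot": [0, 0, 0], "fingers": -0.4}, {"travel": [0, 0, 0], "delta_rot": [0, 0, 0], "fingers": -0.4}, {"travel": [0, 0, 0], "delta_rot": [0, 0, 0], "fingers": -0.4}, {"travel": [0, 0, 0], "delta_rot": [0, 0, 0], "fingers": -0.4}, {"travel": [0, 0, -25], "delta_rot": [0, 0, 0], "fingers": -0.4}, {"travel": [0, 0, -50], "delta_rot": [0, 0, 0], "fingers": -0.4}, {"travel": [0, 0, -50], "delta_rot": [0, 0, 0], "fingers": -0.4}, {"travel": [0, 0, 0], "delta_rot": [0, 0, 0], "fingers": -0.4}, {"travel": [0, 0, 0], "delta_rot": [0, 0, 0], "fingers": -0.4}]'

```text
clock: 23.38
eef_pos: [518.7, -106.3, 155.0]
eef_rot: [-3.141, 0.001, -0.04]
wrist_force: [-0.0, -0.1, 0.1]
finger_gap: 65.6
```

Run:
```python
from h import *
c,P,red=look("w_blk2","tray_block",None,0,0,(519,-107),None)
for lo,hi in((11,65),(11,19)):
    m=(abs(P[...,0]-519)<52)&(abs(P[...,1]+106.7)<22)&(P[...,2]>lo)&(P[...,2]<hi)&~red; print(rect(P[m]),np.percentile(P[m][:,2],98),m.sum())
go(477.7,322.9,156,34)
```

```text
w_blk2 tray all (array([ 518.9, -110.6]), 147.8, 140.1, -2.3)
  rim (array([ 519.1, -106.5]), 147.8, 120.5, -2.3) 2613 floor z 2.9
(array([ 519.9, -107.1]), 80.0, 31.1, -2.4) 59.20967201836077 2936
(array([ 519.9, -108.1]), 79.9, 29.5, -2.1) 18.798889428352062 735
turn -36.3 then [ 206.2 -378.5   -1.6] rows 7.0 | now [ 518.4 -106.2  154.4] [-1.7997e+02  1.4000e-01 -2.2900e+00] 65.9 t 23.48
```

send_rows --plan '[{"travel": [0, 0, 0], "delta_rot": [0, 0, -9.1], "fingers": -0.4}, {"travel": [0, 0, 0], "delta_rot": [0, 0, -9.1], "fingers": -0.4}, {"travel": [0, 0, 0], "delta_rot": [0, 0, -9.1], "fingers": -0.4}, {"travel": [0, 0, 0], "delta_rot": [0, 0, -9], "fingers": -0.4}, {"travel": [25.8, -47.3, 0], "delta_rot": [0, 0, 0], "fingers": -0.4}, {"travel": [25.8, -47.3, 0], "delta_rot": [0, 0, 0], "fingers": -0.4}, {"travel": [25.8, -47.3, 0], "delta_rot": [0, 0, 0], "fingers": -0.4}, {"travel": [25.8, -47.3, 0], "delta_rot": [0, 0, 0], "fingers": -0.4}, {"travel": [25.8, -47.3, 0], "delta_rot": [0, 0, 0], "fingers": -0.4}, {"travel": [25.8, -47.3, 0], "delta_rot": [0, 0, 0], "fingers": -0.4}, {"travel": [25.8, -47.3, 0], "delta_rot": [0, 0, 0], "fingers": -0.4}, {"travel": [25.6, -47.4, 0], "delta_rot": [0, 0, 0], "fingers": -0.4}, {"travel": [0, 0, 50], "delta_rot": [0, 0, 0], "fingers": -0.4}, {"travel": [0, 0, 30], "delta_rot": [0, 0, 0], "fingers": -0.4}, {"travel": [0, 0, 0], "delta_rot": [0, 0, 0], "fingers": -0.4}, {"travel": [0, 0, 0], "delta_rot": [0, 0, 0], "fingers": -0.4}]'

```text
clock: 25.48
eef_pos: [478.7, 322.8, 76.7]
eef_rot: [3.142, -0.001, 0.593]
wrist_force: [-0.1, -0.2, 0.3]
finger_gap: 65.8
```

Run:
```python
from h import *
c=shot("wrist"); P=cloud(c)
m=(np.hypot(P[...,0]-478,P[...,1]-323)<33)&(P[...,2]>32)&(P[...,2]<42); print(hexfit(P,m),m.sum())
go(477.7,322.9,26,34)
```

```text
(np.float64(163.43293133164553), np.float64(4.0), array([54.6, 54.6, 54.2]), array([477.6, 322.9])) 5966
turn -0.0 then [-1.  -0.7 51.1] rows 1.0 | now [478.9 322.9  77.1] [ 1.7999e+02 -1.0000e-01  3.4000e+01] 65.6 t 25.52
```

send_rows --grip_force 30 --plan '[{"travel": [-0.9, -0.5, 25], "delta_rot": [0, 0, 0], "fingers": -0.4}, {"travel": [0, 0, 15], "delta_rot": [0, 0, 0], "fingers": -0.4}, {"travel": [0, 0, 10.7], "delta_rot": [0, 0, 0], "fingers": -0.4}, {"travel": [0, 0, 0], "delta_rot": [0, 0, 0], "fingers": -0.4}, {"travel": [0, 0, 0], "delta_rot": [0, 0, 0], "fingers": 0.6}, {"travel": [0, 0, 0], "delta_rot": [0, 0, 0], "fingers": 0.6}, {"travel": [0, 0, 0], "delta_rot": [0, 0, 0], "fingers": 0.6}, {"travel": [0, 0, 0], "delta_rot": [0, 0, 0], "fingers": 0.6}, {"travel": [0, 0, 0], "delta_rot": [0, 0, 0], "fingers": 0.6}, {"travel": [0, 0, -20], "delta_rot": [0, 0, 0], "fingers": 0.6}, {"travel": [0, 0, -50], "delta_rot": [0, 0, 0], "fingers": 0.6}, {"travel": [0, 0, -50], "delta_rot": [0, 0, 0], "fingers": 0.6}, {"travel": [0, 0, 0], "delta_rot": [0, 0, 0], "fingers": 0.6}, {"travel": [0, 0, 0], "delta_rot": [0, 0, 0], "fingers": 0.6}]'

```text
clock: 27.28
eef_pos: [476.5, 322.2, 143.4]
eef_rot: [-3.141, 0.003, 0.593]
wrist_force: [0.1, -0.8, -5.5]
finger_gap: 54.7
```

Run:
```python
from h import *
go(416.9,-332.3,146,34)
```

```text
turn 0.0 then [-415.4  509.2   -2.6] rows 11.0 | now [476.5 322.2 143.4] [-1.7999e+02  1.5000e-01  3.4000e+01] 54.7 t 27.27
```

send_rows --plan '[{"travel": [-34.6, 42.4, 0], "delta_rot": [0, 0, 0], "fingers": 0.6}, {"travel": [-34.6, 42.4, 0], "delta_rot": [0, 0, 0], "fingers": 0.6}, {"travel": [-34.6, 42.4, 0], "delta_rot": [0, 0, 0], "fingers": 0.6}, {"travel": [-34.6, 42.4, 0], "delta_rot": [0, 0, 0], "fingers": 0.6}, {"travel": [-34.6, 42.4, 0], "delta_rot": [0, 0, 0], "fingers": 0.6}, {"travel": [-34.6, 42.4, 0], "delta_rot": [0, 0, 0], "fingers": 0.6}, {"travel": [-34.6, 42.4, 0], "delta_rot": [0, 0, 0], "fingers": 0.6}, {"travel": [-34.6, 42.4, 0], "delta_rot": [0, 0, 0], "fingers": 0.6}, {"travel": [-34.6, 42.4, 0], "delta_rot": [0, 0, 0], "fingers": 0.6}, {"travel": [-34.6, 42.4, 0], "delta_rot": [0, 0, 0], "fingers": 0.6}, {"travel": [-34.6, 42.4, 0], "delta_rot": [0, 0, 0], "fingers": 0.6}, {"travel": [-34.6, 42.4, 0], "delta_rot": [0, 0, 0], "fingers": 0.6}, {"travel": [0, 0, 0], "delta_rot": [0, 0, 0], "fingers": 0.6}, {"travel": [0, 0, 50], "delta_rot": [0, 0, 0], "fingers": 0.6}, {"travel": [0, 0, 30], "delta_rot": [0, 0, 0], "fingers": 0.6}, {"travel": [0, 0, 0], "delta_rot": [0, 0, 0], "fingers": 0.6}, {"travel": [0, 0, 0], "delta_rot": [0, 0, 0], "fingers": 0.6}]'

```text
clock: 29.4
eef_pos: [418.0, -331.2, 65.7]
eef_rot: [3.141, -0.0, 0.594]
wrist_force: [1.0, 0.0, -5.0]
finger_gap: 54.6
```

Run:
```python
from h import *
go(416.9,-332.3,26,34)
c=shot("wrist"); P=cloud(c); save(c,"w_nutheld.png")
```

```text
turn 0.0 then [-1.5  0.3 39.7] rows 1.0 | now [ 418.  -331.2   65.7] [179.99  -0.    34.03] 54.6 t 29.4
```

View pics/w_nutheld.png

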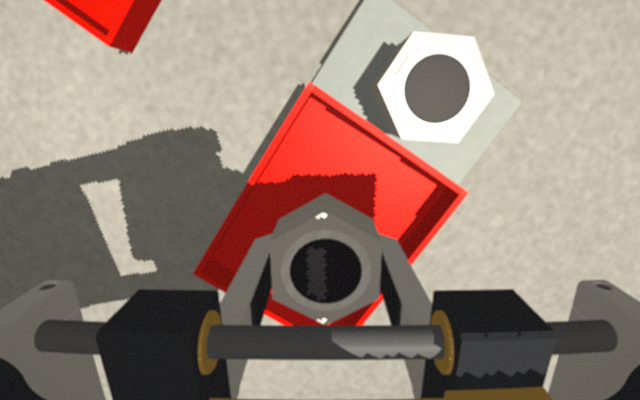

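The nut (325,270) is level in the jaws over the empty tray_nut, with the sample nut at (437,88). Lowering, releasing and retreating.

send_rows --plan '[{"travel": [-1.4, 0.2, 25], "delta_rot": [0, 0, 0], "fingers": 0.6}, {"travel": [0, 0, 10], "delta_rot": [0, 0, 0], "fingers": 0.6}, {"travel": [0, 0, 4.2], "delta_rot": [0, 0, 0], "fingers": 0.6}, {"travel": [0, 0, 0], "delta_rot": [0, 0, 0], "fingers": 0.6}, {"travel": [0, 0, 0], "delta_rot": [0, 0, 0], "fingers": -0.4}, {"travel": [0, 0, 0], "delta_rot": [0, 0, 0], "fingers": -0.4}, {"travel": [0, 0, 0], "delta_rot": [0, 0, 0], "fingers": -0.4}, {"travel": [0, 0, 0], "delta_rot": [0, 0, 0], "fingers": -0.4}, {"travel": [0, 0, -25], "delta_rot": [0, 0, 0], "fingers": -0.4}, {"travel": [0, 0, -50], "delta_rot": [0, 0, 0], "fingers": -0.4}, {"travel": [0, 0, -60], "delta_rot": [0, 0, 0], "fingers": -0.4}, {"travel": [0, 0, -60], "delta_rot": [0, 0, 0], "fingers": -0.4}, {"travel": [0, 0, 0], "delta_rot": [0, 0, 0], "fingers": -0.4}, {"travel": [0, 0, 0], "delta_rot": [0, 0, 0], "fingers": -0.4}]'

```text
clock: 31.2
eef_pos: [416.3, -332.1, 220.1]
eef_rot: [-3.141, 0.0, 0.594]
wrist_force: [-0.0, 0.2, -0.3]
finger_gap: 65.7
```

Run:
```python
from h import *
c,P,red=look("w_nut2","tray_nut",None,0,0,(417,-332),None)
m=(np.hypot(P[...,0]-417,P[...,1]+332)<40)&(P[...,2]>32)&(P[...,2]<42)&~red; print(hexfit(P,m),m.sum())
c=shot("top"); cv2.imwrite("pics/top1.png",cv2.resize(c["color"][80:300,150:490],None,fx=2.2,fy=2.2,interpolation=cv2.INTER_CUBIC)[...,::-1])
for n in("carton","tape","driver"):
    for d in tip_of(n,"top")[:2]: print(n,w(c,d["at"]).round(0),round(d["confidence"],2))
```

```text
w_nut2 tray all (array([ 412.2, -334. ]), 159.3, 128.4, 0.2)
  rim (array([ 416.4, -332.2]), 148.2, 120.5, 0.4) 1987 floor z 2.9
(np.float64(162.89076704765088), np.float64(3.0), array([54.4, 54.5, 54. ]), array([ 417.5, -333. ])) 2281
carton [712. 352.   4.] 0.85
carton [ 416. -332.   -2.] 0.69
tape [793.  18.   3.] 0.79
tape [711. 355.   0.] 0.45
driver [ 727. -362.   -1.] 0.85
driver [ 417. -332.   -1.] 0.45
```

View pics/top1.png

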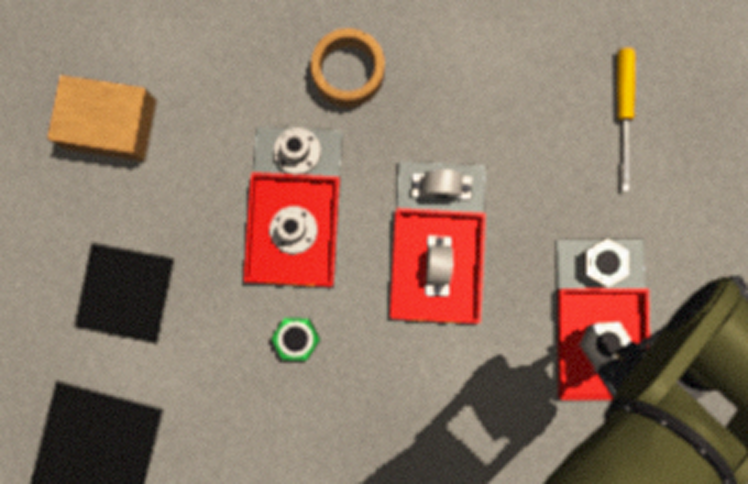

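The top crop shows hub (292,230), block (438,265) and nut (605,345) each under the matching sample. The mat is empty, and the green nut, carton, tape and driver have not moved. Handing in.

```bash
python3 -c "
from h import *
print(manip.sign_off())"
```

```text
the job is handed in; nothing more can be done
None
```

I parked the nut on the small mat, then moved the hub to tray_hub, the block to tray_block and the nut to tray_nut. I handed the job in at about 31 s on the clock, with the gripper open and clear of everything.

Wrist-camera checks after each release:

| Part | Distance from tray middle | Other finding |
|---|---|---|
| Hub | about 1.5 mm | upright |
| Block | about 1 mm | upright, long side in line with the tray's x |
| Nut | about 1.5 mm | flat |

The final top view shows the mat empty. The carton, tape roll, screwdriver and green nut are where they started, within the networks' accuracy. The only disagreements were low-ranked detections, such as "carton" at tray_nut, and an offset of up to 5 mm between the top and wrist cameras. I used the wrist-camera values, whose fitted sizes matched the given dimensions. No check failed.

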